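Peel a clinging component tray off its stack

ROBOT

A 7-joint arm with a two-finger parallel gripper is mounted at the origin on the work surface. World frame = base frame: x ahead of the robot, y to its left, z up, the work surface at z = 0. Lengths are in m, angles in rad, forces in N, time in s.
With the tool pointing down it reaches from about 0.425 to 0.875 m from the base axis. Payload 8.4 kg.
Tool frame: the origin (TCP) lies between the finger pads; the fingertips stand 22 mm ahead of it and the grasp point (between the pads) lies 3 mm ahead of it (ctrl.tip_extent is the distance from the TCP to the fingertips, in m); z points along the fingers, y is the line along which they close (so a half turn about z gives the same grasp; the last joint's range is limited). The gripper opens to 87 mm and grips with 3 to 60 N. Pads are 19 mm wide; open, the fingers measure 117 mm over their backs; the gripper's body (75 mm by 190 mm) begins 51 mm behind the grasp point.
Start: joints at [1.02, 0.333, 0.04, 1.465, -0.013, 1.343, -0.059], TCP at [0.284, -0.585, 0.245] pointing down, gripper open.
Joint ranges: [-2.58, 2.58], [-0.38, 2.09], [-1.3, 1.39], [0.25, 2.4], [-1.5, 4.64], [0.08, 2.09], [-2.65, 2.65]. Speed limits (rad/s): [2.22, 2.22, 2.79, 2.79, 3.14, 3.14, 3.14].

INTERFACE

Orientations are given as a unit quaternion [x, y, z, w].
In Python, from plant import ctrl gives the robot as it stands.
- The arm moves only by the tool move_arm, never from a script. Its argument "moves" is a list of rows, each a list of 3 entries, a list of its own where there are three numbers: the closure, from 0 (fully open) to 1 (shut), then the shift along the world's x, y, z in mm, then the turn about the world's z in degrees. A call has 1 to 12 rows; each row is the pose to reach, as a shift and turn from the pose commanded when the call began; what a row does not reach only later rows make up. A row lasts 1/8 s, in which the tool goes at most 62.5 mm and 10.7 degrees, less where a joint would pass 70% of its speed; a pose out of reach is approached as far as the arm can. A call with a gripper value outside its range is refused whole. The fingers move at their own pace and stop on an object; the grip force is fixed at half the most. Time passes only in rows, so rows that repeat a pose let the fingers close. It gives the time, the measured TCP pose, the force, the opening and the grip force at its end, in the units of the state.
- ctrl.sense(): the state, without advancing time (a new reading comes with each control period).
- ctrl.grab_frame(name): name is "scene" or "side" or "wrist"; returns a dict with "color" (384x512x3 uint8, red, green, blue), "fov_y" (degrees; the focal length in pixels is half the picture's height over the tangent of half this angle, whatever the lens; pixels are square), "cx", "cy" (the principal point, pixels), "k1" (the pictures are not rectified: a ray, as slopes to the right and down, at radius r is drawn at 1 + k1 r^2 times it, then the intrinsics apply), "camera_from_world" (4x4, takes a point from world to camera coordinates). Camera axes: x right, y down, z forward; pixel columns grow to the right and rows downward; lengths in m; the calibration is good to about 2 mm. A picture is of the moment at which its call begins. There is no depth.
- ctrl.finish_job(): hands the job in; it is judged then, once.
The state is a dict: "t": time; "joint_pos": joint angles; "joint_velocities": joint speeds; "joint_torque": joint torques, N m; "position": TCP position; "eef_rot": TCP orientation; "ft_force": force on the tool from outside, world axes, zero at the start; "ft_torque": the same for the moment, N m; "finger_gap": opening from 0.0 (shut) to 1.0 (fully open); "grasp_force": force on a finger pad.
Only numpy, scipy, OpenCV 4.12 (cv2) and the standard library are available. Lean on these libraries where they do the work, as an engineer would, in place of code of your own. Each camera call takes 0.05 s, during which the arm holds its last target. There are 200 camera calls.

TASK

The component trays in the stack cling together with static: push the nozzle cap of the antistatic spray can beside the stack right down and let it spring back up. Then take the top tray by the upright tab at its corner and peel it off: raise that corner a good two centimetres while the diagonally opposite corner is still down on the stack, and only then lift the whole tray away. Finish while still holding the tray by its tab, still and level, with its middle over the middle of the antistatic mat and its underside some 15 cm above it, and leave everything else on the bench undisturbed.

Things in the scene. Friction and masses are not known exactly. Their poses are not given: they have to be found in the camera images.
- stack: pile of seven dark grey formed trays like the top one, on a 190 x 140 x 12 mm metal base plate fixed to the bench. Origin: centre of the plate's underside, on the bench (level, z = 0); z up, x along the trays' 170 mm side, y along their 120 mm side. The pile's top rim, on which the loose top tray rests, is 78 mm up; its opening is 142 x 92 mm.
- tray: the loose rigid top tray, dark grey, nested in the pile, axes as the stack: rim 170 (x) x 120 (y) x 4 mm over a basin 132 x 82 mm (5 mm play all round), 50 to 100 g. Origin: centre of the basin's underside; rim underside 20 mm above it. Near each corner the walls below pinch it: some 2 N to pull loose, gone once that part is 12 mm up. With the opposite corner down it tilts to 0.2 rad without jamming.
- tab (a point): middle of the upright tab on the top tray's +x, -y corner, at (68.7, -48.5, 39) mm in the tray's frame, axes as the tray. A flat fin 10 mm thick, 24 mm long, 30 mm high, standing on the rim (rim top 15 mm below this point); its length runs along the tray's diagonal, so fingers close on it horizontally, across that diagonal. Only the top tray has one.
- tab_corner (a point): tip of the top tray's rim at the corner with the tab, (85, -60, 20) mm in the tray's frame, at the rim's underside
- far_corner (a point): tip of the top tray's rim diagonally opposite the tab, (-85, 60, 20) mm in the tray's frame, at the rim's underside
- spray: slim metal spray can, 52 mm across, in a fixed holder with an 80 mm square foot, standing on the stack's +y side. Origin: centre of the foot's underside; z up. The shoulder of the can is 128 mm high, its neck 148 mm.
- nozzle_top (a point): centre of the flat top of the can's white nozzle cap (26 mm across); 169 mm above the bench when up. It moves with the cap.
- nozzle (a joint): travel of the nozzle cap, m: 0 = up, 0.006 = right down. A spring pushes it back: about 2 N to start it, about 6.5 N right down.
- mat: grey rubber antistatic mat fixed flat on the bench, 160 (x) x 150 (y) x 3 mm. Origin: centre of its underside.
- breadboard: white breadboard, 165 x 55 x 15 mm; a bystander to leave alone; origin at the centre of its underside
- mouse: round black mouse, 60 mm across, 35 mm high; a bystander to leave alone; origin at the centre of its underside
- multimeter: grey multimeter lying flat, 160 x 78 x 42 mm; a bystander to leave alone; origin at the centre of its underside
- headphones: black headphones, 184 x 130 mm, 68 mm high; a bystander to leave alone; origin at the centre of its underside
- mug: white mug, 80 mm across, 90 mm high; a bystander to leave alone; origin at the centre of its underside
- screwdriver: screwdriver lying flat, about 200 mm long, 30 mm high; a bystander to leave alone; origin at the centre of its underside
- marker: white marker pen, 145 mm long, 10 mm high; a bystander to leave alone; origin at the centre of its underside

How it is judged:
By the outcome, as a careful person would: the job done as asked, in the order asked, and still so for the second after the job is handed in, while the arm keeps its last pose, push and grip.
It also fails if it takes over 58 s, if anything falls off the work surface, if the arm or the gripper's body presses on something with over 40 N, if the wrist force passes 120 N, or if a joint passes its speed limit or range.

## Working session

There is one attempt and no reset: what is moved stays moved. The work goes in short steps, Python scripts to look and compute and a tool call to move; the robot and the scene stay as the last step left them, time stands still between calls to the robot, and variables do not carry over. Pictures are saved under pics/ and viewed, at most 10 in all, crops included, and the job is handed in when it is done.

Besides the shell and the picture viewer there is one more tool, called by a JSON object that holds its "name" and its "arguments", one argument or row to a line. move_arm: Moves the arm, as the interface text tells. Its arguments: {"type":"object","properties":{"moves":{"type":"array"}},"required":["moves"]}

```bash
mkdir -p pics; cat > h.py <<'E'
import numpy as np, cv2
from plant import ctrl
def grab(n,fn=None):
    f=ctrl.grab_frame(n)
    if fn: cv2.imwrite('pics/'+fn,f['color'][...,::-1])
    f['f']=f['color'].shape[0]/2/np.tan(np.radians(f['fov_y'])/2); f['T']=np.array(f['camera_from_world']); return f
def ray(f,uv):
    d=(np.array(uv,float)-[f['cx'],f['cy']])/f['f']; s=d.copy()
    for _ in range(30): s=d/(1+f['k1']*(s@s))
    R=f['T'][:3,:3]; return -R.T@f['T'][:3,3], R.T@np.r_[s,1]
def atz(f,uv,z):
    o,d=ray(f,uv); return o+d*(z-o[2])/d[2]
def proj(f,p):
    c=f['T'][:3,:3]@np.array(p)+f['T'][:3,3]; s=c[:2]/c[2]
    return s*(1+f['k1']*(s@s))*f['f']+[f['cx'],f['cy']]
def tri(obs):
    A=np.zeros((3,3));b=np.zeros(3)
    for f,uv in obs:
        o,d=ray(f,uv); d/=np.linalg.norm(d); M=np.eye(3)-np.outer(d,d); A+=M;b+=M@o
    return np.linalg.solve(A,b)
E
python3 - <<'E'
from h import *
for n in ('scene','side'):
    f=grab(n,n+'0.png'); print(n,ray(f,(256,192)),f['k1'],f['f'])
s=ctrl.sense(); print(s['t'],s['eef_rot'],s['position'])
a=cv2.imread('pics/scene0.png');b=cv2.imread('pics/side0.png')
cv2.imwrite('pics/scene0b.png',cv2.resize(a,(800,600),interpolation=3));cv2.imwrite('pics/side0b.png',cv2.resize(b,(800,600),interpolation=3))
E
```

```text
scene (array([ 1.01890331, -0.73542537,  1.25150381]), array([-0.33527904,  0.52416366, -0.78295813])) 0.040054579835662976 395.76587370868407
side (array([0.32824409, 0.93326433, 1.07434923]), array([ 0.18479351, -0.67501077, -0.71430986])) -0.11298098073795398 419.9882564435118
0.1 [ 9.74582811e-01  2.24026312e-01 -1.96268074e-04 -7.18989106e-04] [ 0.28362943 -0.58441293  0.24373596]
```

View pics/scene0b.png

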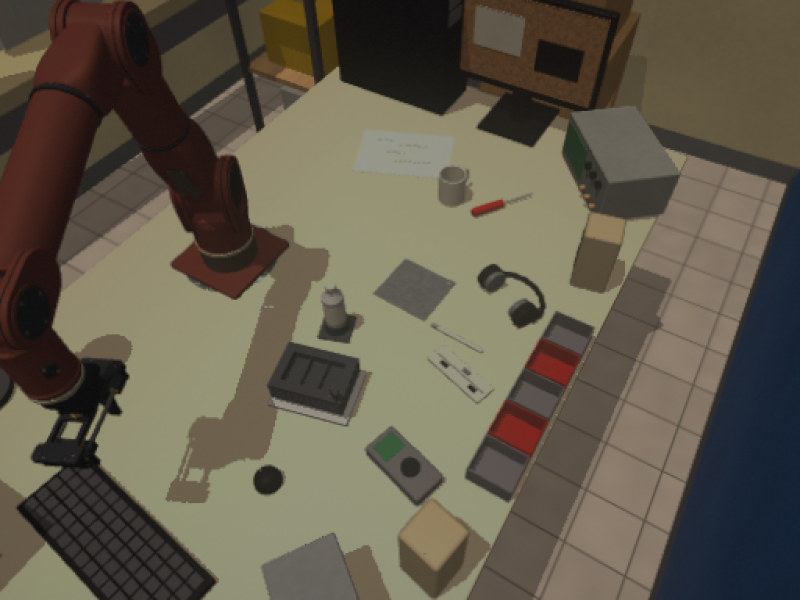

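View pics/side0b.png

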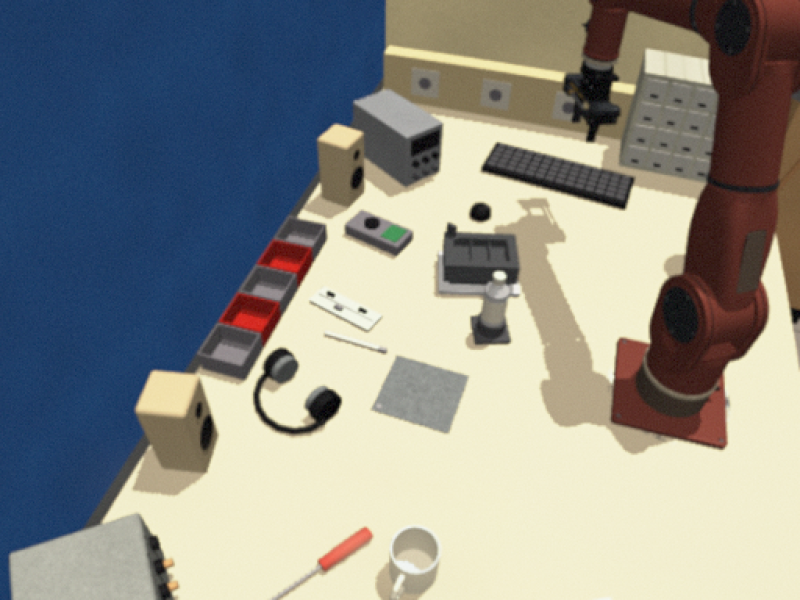

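```bash
python3 - <<'E'
import cv2,numpy as np
a=cv2.imread('pics/scene0.png')[165:285,160:295]
b=cv2.imread('pics/side0.png')[140:285,225:345]
R=lambda i,s:cv2.convertScaleAbs(cv2.resize(i,None,fx=s,fy=s,interpolation=2),alpha=1.6)
cv2.imwrite('pics/ca.png',R(a,5)[:600,:800]); cv2.imwrite('pics/cb.png',cv2.convertScaleAbs(R(b,4),alpha=.7))
E
```

```text
(no output)
```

View pics/ca.png

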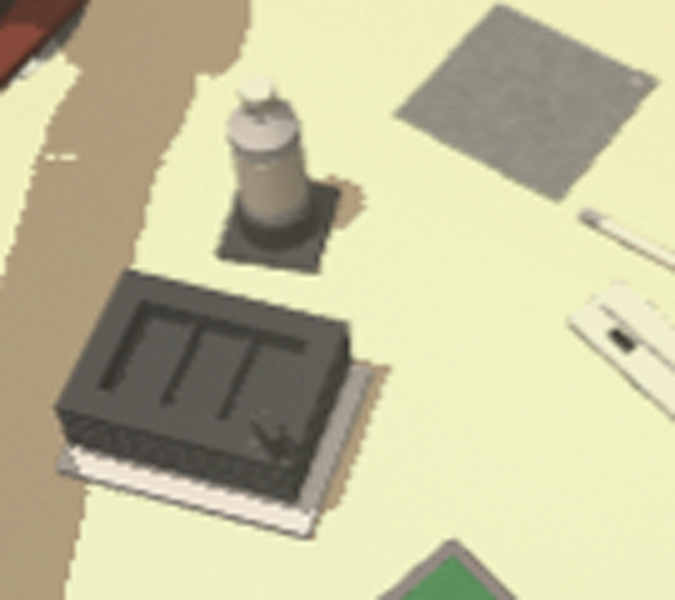

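View pics/cb.png

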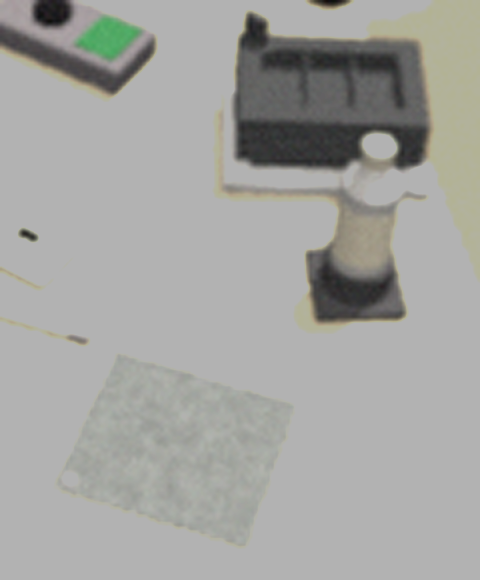

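The scene crop shows the tab near (275,440) at the front-right corner of the tray, the nozzle cap at (257,85) and the mat corners. The side crop shows the tab at (257,30), the cap at (380,145) and the mat at lower left.

```bash
cat > m.py <<'E'
from h import *
from scipy.optimize import least_squares
A=grab('scene');B=grab('side')
a=lambda x,y:((x+.5)/5-.5+160,(y+.5)/5-.5+165)
b=lambda x,y:((x+.5)/4-.5+225,(y+.5)/4-.5+140)
def fit(obs,x0):
    def r(p):
        c,s=np.cos(p[2]),np.sin(p[2])
        return np.concatenate([proj(f,[p[0]+c*q[0]-s*q[1],p[1]+s*q[0]+c*q[1],q[2]])-uv for f,q,uv in obs])
    q=least_squares(r,x0,loss='soft_l1'); print(np.round(q.x,4),np.round(r(q.x).reshape(-1,2),1).tolist()); return q.x
if __name__=='__main__':
    print('noz',tri([(A,a(257,85)),(B,b(380,145))]),atz(A,a(257,85),.169),atz(B,b(380,145),.169))
    h,w,z=.085,.06,.082; P,Q=.095,.07
    st=fit([(A,(-h,w,z),a(128,270)),(A,(h,w,z),a(350,322)),(A,(-h,-w,z),a(57,408)),
      (A,(P,-Q,.012),a(312,528)),(A,(-P,-Q,.012),a(62,466)),(A,(P,Q,.012),a(371,366)),
      (B,(-h,-w,z),b(418,41)),(B,(-h,w,z),b(428,122)),(B,(h,w,z),b(237,122)),(B,(P,Q,.012),b(224,182))],[.5,-.3,0])
    X,Y,Z=.08,.075,.003
    k=[(-X,Y,Z),(X,Y,Z),(X,-Y,Z),(-X,-Y,Z)]
    fit(list(zip([A]*4,k,[a(500,5),a(658,80),a(558,200),a(397,115)]))+
        list(zip([B]*4,k,[b(244,545),b(58,487),b(120,355),b(292,405)])),[.6,0,0])
    fit([(A,(-.04,-.04,.006),a(220,254)),(A,(.04,-.04,.006),a(319,270)),(A,(.04,.04,.006),a(341,188)),(B,(-.04,.04,.0),b(405,317)),(B,(.04,.04,.0),b(318,321))],[.5,-.1,0])
    c,s=np.cos(st[2]),np.sin(st[2]); R=np.array([[c,-s],[s,c]])
    t=st[:2]+R@[.0687,-.0485]; print('tab',t,'proj',proj(B,[*t,.112]),'seen',b(257,18),proj(A,[*t,.112]),a(270,435))
    print('diag deg',np.degrees(st[2]+np.arctan2(-.0485,.0687)), 'alt',np.degrees(st[2]+np.arctan2(-.06,.085)))
    e=ctrl.sense(); from scipy.spatial.transform import Rotation as Ro
    print(Ro.from_quat(e['eef_rot']).as_matrix().round(3).tolist(),e['position'],e['t'])
E
python3 m.py
```

```text
noz [ 0.39167307 -0.05191374  0.16866578] [ 0.39230352 -0.05206557  0.169     ] [ 0.39129347 -0.05182307  0.169     ]
[ 0.4577 -0.2198  0.2682] [[-0.6, -0.6], [0.1, -0.5], [-0.0, -0.1], [-0.2, 0.8], [-1.2, 0.3], [0.6, -0.4], [-0.5, -0.8], [0.4, 0.9], [-0.1, -0.6], [-0.9, 0.6]]
[ 0.4937  0.1558 -0.0587] [[-0.3, -1.1], [0.1, -0.1], [0.1, 0.2], [-0.6, -0.5], [0.3, 1.1], [-2.8, -0.0], [-1.5, -2.0], [2.0, -0.9]]
[ 0.3942 -0.0536  0.385 ] [[-0.6, 0.7], [0.0, 0.1], [-0.0, -0.1], [0.4, 0.2], [-1.0, 0.6]]
tab [ 0.53680442 -0.24837623] proj [287.98448839 143.42422398] seen (288.875, 144.125) [213.91668432 249.14069327] (213.6, 251.6)
diag deg -19.853082854506912 alt -19.849808622867915
[[0.9, 0.437, -0.0], [0.437, -0.9, 0.001], [-0.0, -0.001, -1.0]] [ 0.28365606 -0.58454548  0.24399956] 0.2
```

{"name": "move_arm", "arguments": {
  "moves": [
    [0, [30, 80, 0], 4],
    [0, [50, 140, 0], 8],
    [0, [70, 200, 0], 12],
    [0, [85, 260, 0], 16],
    [0, [100, 320, 0], 20],
    [0, [115, 380, 0], 24],
    [0, [130, 440, 0], 24],
    [0, [140, 475, 0], 24],
    [0, [147, 499, 0], 24],
    [0, [147, 499, -10], 24],
    [0, [147, 499, -20], 24],
    [0, [147, 499, -30], 24]
  ]
}}

```text
t: 1.7
position: [0.4302, -0.0869, 0.2135]
eef_rot: [0.907, 0.421, -0.0, -0.0]
ft_force: [-0.3, -1.0, 0.1]
finger_gap: 1.002
grasp_force: 0.0
```

```bash
cat >> m.py <<'E'
    X,Y=Y,X
    k=[(-X,Y,Z),(X,Y,Z),(X,-Y,Z),(-X,-Y,Z)]
    print('swap');fit(list(zip([A]*4,k,[a(500,5),a(658,80),a(558,200),a(397,115)]))+
        list(zip([B]*4,k,[b(244,545),b(58,487),b(120,355),b(292,405)])),[.6,0,0])
    s=R@[1,0]; R3=Ro.from_quat(e['eef_rot']).as_matrix(); p=np.array(e['position'])
    for sg in(1,-1): print('tip',p+R3@[0,sg*.051,.022])
E
python3 m.py | tail -5; python3 - <<'E'
from h import *
b=grab('side')['color'][80:230,250:400,::-1]; w=grab('wrist')['color'][...,::-1]
im=np.zeros((600,800,3),np.uint8); im[:450,:450]=cv2.resize(b,(450,450),interpolation=2); im[:262,450:]=cv2.resize(w,(350,262)); a=grab('scene')['color'][130:260,170:300,::-1]; im[262:600,450:788]=cv2.resize(a,(338,338),interpolation=2)
cv2.imwrite('pics/n1.png',im)
E
```

```text
[[0.646, 0.764, -0.002], [0.764, -0.646, 0.001], [-0.001, -0.002, -1.0]] [ 0.42976411 -0.08650835  0.21299706] 1.8
swap
[ 0.4933  0.1549 -0.029 ] [[0.3, -1.1], [-0.7, -1.8], [-1.1, 0.5], [-0.4, 1.6], [-0.6, 1.3], [-1.2, 2.3], [-0.3, -2.6], [0.6, -3.4]]
tip [ 0.46866127 -0.11941539  0.1908806 ]
tip [ 0.39076141 -0.05357043  0.19111366]
```

View pics/n1.png

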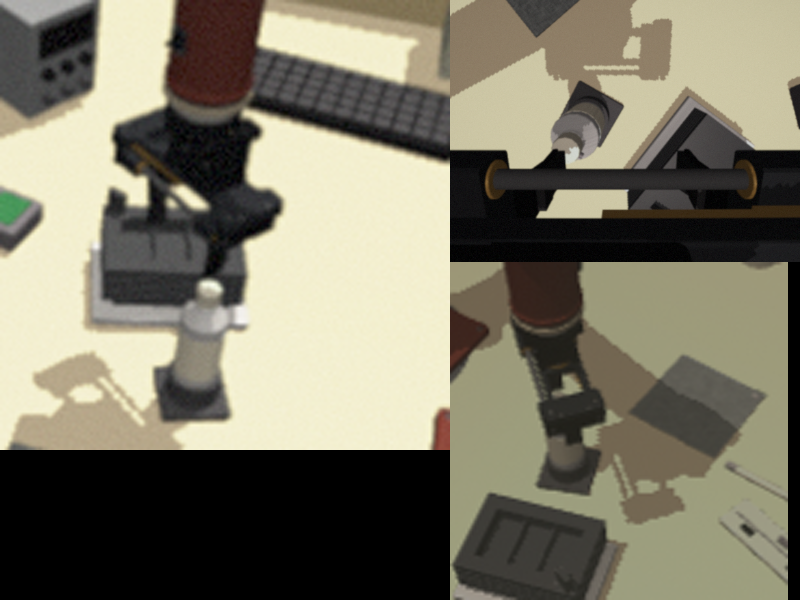

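The pictures show the inner finger about 20 mm above the white cap, at (210,290) in the left panel, so pressing there will work.

{"name": "move_arm", "arguments": {
  "moves": [
    [0, [1, 1, -10], 0],
    [0, [1, 1, -18], 0],
    [0, [1, 1, -22], 0],
    [0, [1, 1, -24], 0],
    [0, [1, 1, -26], 0],
    [0, [1, 1, -27], 0],
    [0, [1, 1, -27], 0]
  ]
}}

```text
t: 2.82
position: [0.4316, -0.0847, 0.1876]
eef_rot: [0.907, 0.422, -0.0, -0.0]
ft_force: [-2.0, 0.8, 4.0]
finger_gap: 1.0
grasp_force: 2.2
```

{"name": "move_arm", "arguments": {
  "moves": [
    [0, [0, 0, -1], 0],
    [0, [0, 0, -2], 0],
    [0, [0, 0, -3], 0],
    [0, [0, 0, -4], 0],
    [0, [0, 0, -5], 0],
    [0, [0, 0, -5], 0],
    [0, [0, 0, -5], 0]
  ]
}}

```text
t: 3.7
position: [0.432, -0.0847, 0.1849]
eef_rot: [0.907, 0.422, 0.0, 0.0]
ft_force: [-12.3, 2.0, 30.5]
finger_gap: 0.999
grasp_force: 15.2
```

{"name": "move_arm", "arguments": {
  "moves": [
    [0, [0, 0, 20], 0],
    [0, [0, 0, 60], 0],
    [0, [0, 0, 60], 0],
    [0.3, [15, -25, 60], -10],
    [0.5, [35, -55, 60], -20],
    [0.5, [55, -90, 60], -30],
    [0.5, [75, -120, 60], -40],
    [0.5, [95, -150, 50], -50],
    [0.5, [105, -163, 30], -60],
    [0.5, [105, -163, 10], -69.5],
    [0.5, [105, -163, -10], -69.5],
    [0.5, [105, -163, -15], -69.5]
  ]
}}

```text
t: 5.2
position: [0.536, -0.2474, 0.1653]
eef_rot: [0.985, -0.17, -0.001, -0.0]
ft_force: [0.3, -0.5, 0.3]
finger_gap: 0.497
grasp_force: 0.0
```

```bash
python3 - <<'E'
from h import *
s=ctrl.sense(); print(s['position'],s['t'])
B=grab('side');A=grab('scene');W=grab('wrist')
def crop(f,c,h,s): 
    x,y=c; return cv2.resize(np.ascontiguousarray(f['color'][y-h:y+h,x-h:x+h,::-1]),(s,s),interpolation=2)
im=np.zeros((600,800,3),np.uint8)
im[:400,:400]=crop(B,(295,150),40,400); im[:400,400:]=cv2.convertScaleAbs(crop(A,(215,250),40,400),alpha=1.8)
im[400:,:266]=cv2.resize(W['color'][...,::-1],(266,200))
cap=crop(B,(320,175),25,200); im[400:,300:500]=cap; cap=crop(A,(211,182),25,200); im[400:,520:720]=cap
cv2.imwrite('pics/t1.png',im)
E
```

```text
[ 0.53597532 -0.24742916  0.16529651] 5.2
```

View pics/t1.png

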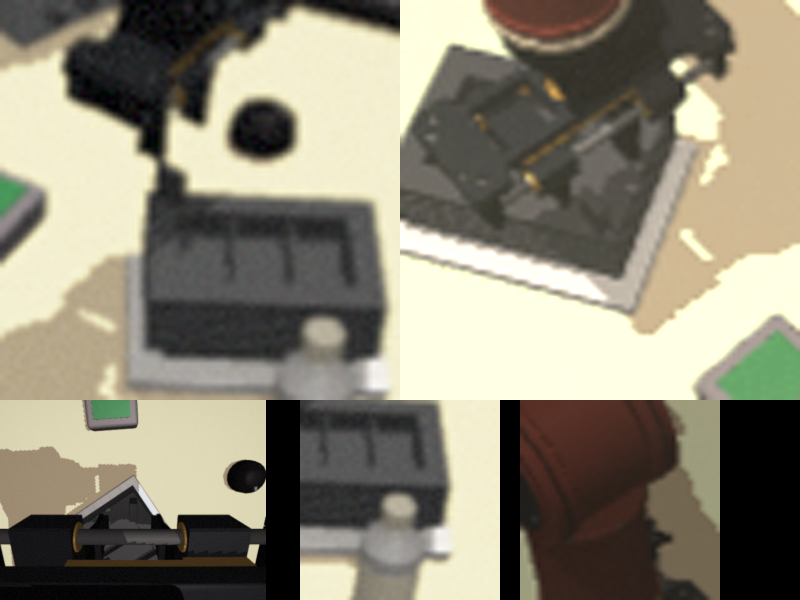

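The cap is back up (at (398,508) in the lower panel), and the fingers are centred over the tab at (170,180). I'm lowering and closing.

{"name": "move_arm", "arguments": {
  "moves": [
    [0.5, [1, -1, -20], 0],
    [0.5, [1, -1, -40], 0],
    [0.5, [1, -1, -50], 0],
    [0.5, [1, -1, -56], 0],
    [0.5, [1, -1, -56], 0],
    [0.7, [1, -1, -56], 0],
    [0.8, [1, -1, -56], 0],
    [0.85, [1, -1, -56], 0],
    [0.87, [1, -1, -56], 0]
  ]
}}

```text
t: 6.48
position: [0.5377, -0.2492, 0.1118]
eef_rot: [0.985, -0.17, 0.0, 0.0]
ft_force: [-1.4, -1.4, 1.6]
finger_gap: 0.163
grasp_force: 1.0
```

{"name": "move_arm", "arguments": {
  "moves": [
    [0.89, [0, 0, 0], 0],
    [0.91, [0, 0, 0], 0],
    [0.95, [0, 0, 0], 0],
    [1, [0, 0, 0], 0],
    [1, [0, 0, 0], 0]
  ]
}}

```text
t: 7.1
position: [0.5379, -0.2491, 0.1118]
eef_rot: [0.985, -0.17, 0.0, 0.0]
ft_force: [0.8, -4.7, 2.7]
finger_gap: 0.108
grasp_force: 30.0
```

{"name": "move_arm", "arguments": {
  "moves": [
    [1, [0, -1, 1], 0],
    [1, [0, -1, 2], 0],
    [1, [0, -1, 4], 0],
    [1, [-0.5, -1, 6], 0],
    [1, [-1, -1, 8], 0],
    [1, [-1, -1, 10], 0]
  ]
}}

```text
t: 7.85
position: [0.5365, -0.2495, 0.1215]
eef_rot: [0.985, -0.17, -0.0, -0.0]
ft_force: [-1.6, -1.1, -5.0]
finger_gap: 0.108
grasp_force: 30.0
```

```bash
cat > tray.py <<'E'
from h import *
import sys
s=ctrl.sense(); print(s['position'],s['ft_force'],s['ft_torque'],s['t'])
B=grab('side');A=grab('scene')
b=B['color'][100:220,250:370,::-1]; a=A['color'][210:290,165:245,::-1]
im=np.zeros((400,800,3),np.uint8); im[:,:400]=cv2.resize(b,(400,400),interpolation=2); im[:,400:]=cv2.convertScaleAbs(cv2.resize(a,(400,400),interpolation=2),alpha=1.8)
cv2.imwrite('pics/'+sys.argv[1],im)
E
python3 tray.py p1.png
```

```text
[ 0.53647222 -0.24954521  0.12153426] [-1.56282007 -1.11986104 -5.00982086] [-0.34460796 -0.17631795 -0.01748422] 7.85
```

Force −5 N: the corner is being pulled up with the far corner held. I'll continue to about 26 mm.

{"name": "move_arm", "arguments": {
  "moves": [
    [1, [-0.5, 0, 2], 0],
    [1, [-0.5, 0, 4], 0],
    [1, [-1, 0.5, 6], 0],
    [1, [-1, 0.5, 8], 0],
    [1, [-1.5, 0.5, 10], 0],
    [1, [-1.5, 0.5, 12], 0],
    [1, [-2, 1, 14], 0],
    [1, [-2, 1, 16], 0],
    [1, [-2, 1, 16], 0]
  ]
}}

```text
t: 9.07
position: [0.5349, -0.2488, 0.1378]
eef_rot: [0.985, -0.17, 0.0, 0.0]
ft_force: [0.1, 0.5, -0.5]
finger_gap: 0.111
grasp_force: 30.0
```

```bash
python3 tray.py p2.png
```

```text
[ 0.53487225 -0.24875263  0.13782135] [ 0.14317322  0.49465896 -0.47456947] [0.04815577 0.00420851 0.03584421] 9.075
```

View pics/p2.png

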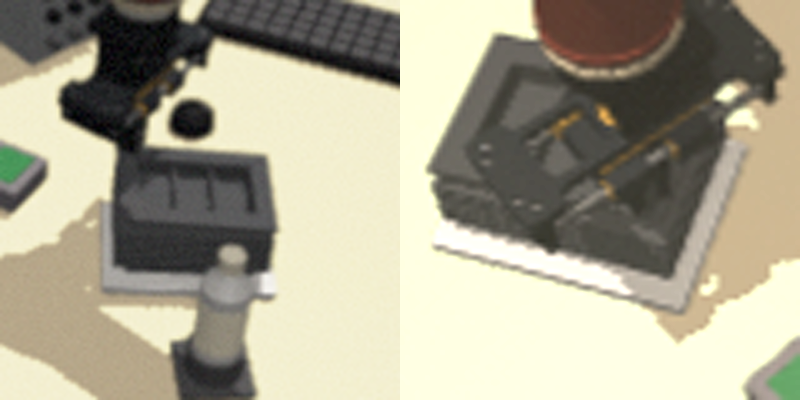

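```bash
cat > tm.py <<'E'
from h import *
st=np.array([.4577,-.2198,.2682]);c,s=np.cos(st[2]),np.sin(st[2]);R=np.array([[c,-s],[s,c]])
for n in('scene','side'):
    f=grab(n); o=cv2.imread('pics/%s0.png'%n,0); g=cv2.cvtColor(f['color'],cv2.COLOR_RGB2GRAY)
    for nm,q in dict(far=(-.085,.06),pp=(.085,.06),mm=(-.085,-.06),tab=(.085,-.06),pl_mm=(-.095,-.07),pl_pp=(.095,.07)).items():
        z=.012 if 'pl' in nm else .082
        p=np.r_[st[:2]+R@q,z]; u=proj(f,p); d=(proj(f,p+[0,0,.01])-u)/10
        i=np.round(u).astype(int); r=7
        t=o[i[1]-r:i[1]+r+1,i[0]-r:i[0]+r+1]; w=g[i[1]-r-8:i[1]+r+9,i[0]-r-8:i[0]+r+9]
        m=cv2.matchTemplate(cv2.resize(w,None,fx=4,fy=4,interpolation=2),cv2.resize(t,None,fx=4,fy=4,interpolation=2),cv2.TM_CCOEFF_NORMED)
        _,v,_,l=cv2.minMaxLoc(m); sh=np.array(l)/4-8
        print(n,nm,'shift',sh,'score %.2f'%v,'rise mm %.1f'%(sh@d/(d@d)),'px/mm',d.round(3))
E
python3 tm.py
```

```text
scene far shift [-1.5 -2.5] score 0.76 rise mm 16.9 px/mm [-0.044 -0.16 ]
scene pp shift [-0.5   5.75] score 0.51 rise mm -35.5 px/mm [-0.02  -0.158]
scene mm shift [-0.75 -3.  ] score 0.98 rise mm 19.0 px/mm [-0.054 -0.153]
scene tab shift [0. 0.] score 0.97 rise mm 0.0 px/mm [-0.027 -0.149]
scene pl_mm shift [0. 0.] score 0.77 rise mm 0.0 px/mm [-0.052 -0.141]
scene pl_pp shift [-0.5  1.5] score 0.78 rise mm -9.7 px/mm [-0.016 -0.146]
side far shift [ 0.5 -3.5] score 0.99 rise mm 16.5 px/mm [ 0.043 -0.21 ]
side pp shift [0.25 0.5 ] score 0.95 rise mm -2.2 px/mm [ 0.019 -0.212]
side mm shift [ 0.25 -3.5 ] score 0.94 rise mm 16.5 px/mm [ 0.038 -0.208]
side tab shift [-1.    4.75] score 0.88 rise mm -22.9 px/mm [ 0.018 -0.21 ]
side pl_mm shift [ 0.5  -3.25] score 0.99 rise mm 16.5 px/mm [ 0.037 -0.196]
side pl_pp shift [ 5.75 -8.  ] score 0.90 rise mm 42.6 px/mm [ 0.017 -0.198]
```

The tray came up nearly level: the far corner rose about 16 mm and the tab about 26 mm. The grip was too stiff to let the tray pivot. I'll lower it back into the nest and regrip with less pad on the tab.

{"name": "move_arm", "arguments": {
  "moves": [
    [1, [0.5, 0, -4], 0],
    [1, [1, 0, -8], 0],
    [1, [1.5, 0, -12], 0],
    [1, [2, 0, -16], 0],
    [1, [2.5, 0, -20], 0],
    [1, [3, 0, -23], 0],
    [1, [3, 0, -26], 0],
    [1, [3, 0, -27], 0],
    [1, [3, 0, -27], 0]
  ]
}}

```text
t: 10.4
position: [0.5399, -0.2498, 0.1129]
eef_rot: [0.985, -0.171, 0.003, 0.001]
ft_force: [1.2, -1.8, 14.1]
finger_gap: 0.119
grasp_force: 30.0
```

```bash
python3 tm.py | grep -E "far|mm"; python3 -c "
from h import *
print(ctrl.sense()['ft_torque'])"
```

```text
scene far shift [-1. -5.] score 0.73 rise mm 30.6 px/mm [-0.044 -0.16 ]
scene pp shift [ 8. -8.] score 0.69 rise mm 43.8 px/mm [-0.02  -0.158]
scene mm shift [-0.5 -2. ] score 0.96 rise mm 12.7 px/mm [-0.054 -0.153]
scene tab shift [0. 0.] score 0.95 rise mm 0.0 px/mm [-0.027 -0.149]
scene pl_mm shift [0. 0.] score 0.77 rise mm 0.0 px/mm [-0.052 -0.141]
scene pl_pp shift [ 8. -8.] score 0.61 rise mm 48.0 px/mm [-0.016 -0.146]
side far shift [ 0. -7.] score 0.98 rise mm 32.0 px/mm [ 0.043 -0.21 ]
side pp shift [0.25 0.5 ] score 0.96 rise mm -2.2 px/mm [ 0.019 -0.212]
side mm shift [ 0.   -2.75] score 0.94 rise mm 12.8 px/mm [ 0.038 -0.208]
side tab shift [-1.5  8. ] score 0.81 rise mm -38.5 px/mm [ 0.018 -0.21 ]
side pl_mm shift [ 0.  -4.5] score 0.98 rise mm 22.2 px/mm [ 0.037 -0.196]
side pl_pp shift [ 5.75 -8.  ] score 0.90 rise mm 42.6 px/mm [ 0.017 -0.198]
[ 0.11412704 -0.14129752 -0.20046043]
```

```bash
python3 tray.py p3.png
```

```text
[ 0.53994338 -0.24988109  0.11294035] [ 1.2558368  -2.00324193 13.16675239] [ 0.11412704 -0.14129752 -0.20046043] 10.5
```

View pics/p3.png

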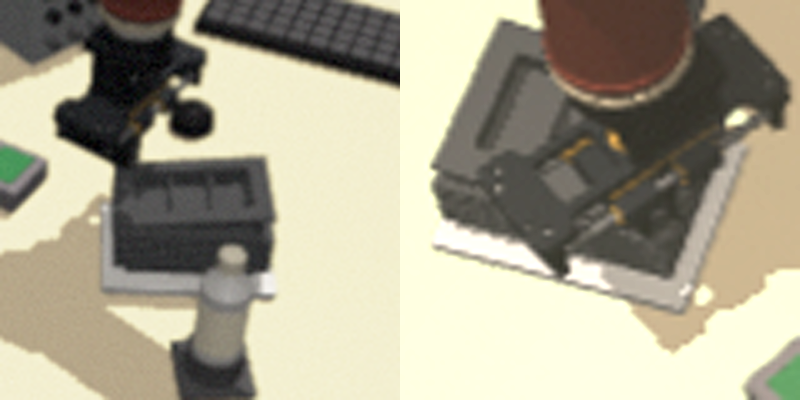

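The tray is now tipped the wrong way. In the right panel its far corner at (497,25) is high and caught, and the tab corner is down. I'll release it and let it drop, then check with the arm clear.

{"name": "move_arm", "arguments": {
  "moves": [
    [0.8, [0, 0, 0], 0],
    [0.6, [0, 0, 0], 0],
    [0.5, [0, 0, 0], 0],
    [0.5, [0, 0, 20], 0],
    [0.5, [0, 0, 50], 0],
    [0.5, [-20, 40, 90], 0],
    [0.5, [-50, 90, 110], 0],
    [0.5, [-80, 140, 110], 0],
    [0.5, [-110, 180, 110], 0],
    [0.5, [-110, 180, 110], 0]
  ]
}}

```text
t: 11.85
position: [0.4262, -0.066, 0.2207]
eef_rot: [0.986, -0.168, 0.0, 0.0]
ft_force: [-0.3, -0.0, 1.0]
finger_gap: 0.498
grasp_force: 0.0
```

```bash
python3 tm.py; python3 tray.py p4.png
```

```text
scene far shift [ 1. -3.] score 0.82 rise mm 15.8 px/mm [-0.044 -0.16 ]
scene pp shift [8.   7.25] score 0.91 rise mm -51.5 px/mm [-0.02  -0.158]
scene mm shift [0.25 0.25] score 0.99 rise mm -2.0 px/mm [-0.054 -0.153]
scene tab shift [0.25 0.  ] score 0.96 rise mm -0.3 px/mm [-0.027 -0.149]
scene pl_mm shift [0. 0.] score 0.77 rise mm 0.0 px/mm [-0.052 -0.141]
scene pl_pp shift [ 0.25 -1.  ] score 0.94 rise mm 6.6 px/mm [-0.016 -0.146]
side far shift [-0.25 -3.  ] score 0.98 rise mm 13.5 px/mm [ 0.043 -0.21 ]
side pp shift [0.25 0.  ] score 0.97 rise mm 0.1 px/mm [ 0.019 -0.212]
side mm shift [0.75 4.5 ] score 0.72 rise mm -20.2 px/mm [ 0.038 -0.208]
side tab shift [-1.  -0.5] score 0.99 rise mm 2.0 px/mm [ 0.018 -0.21 ]
side pl_mm shift [-0.75 -2.5 ] score 0.98 rise mm 11.6 px/mm [ 0.037 -0.196]
side pl_pp shift [-2.    0.25] score 0.94 rise mm -2.1 px/mm [ 0.017 -0.198]
[ 0.42768764 -0.06880977  0.22066851] [ 0.15461423 -1.05977276 -0.07811533] [ 0.03345481  0.03919627 -0.02613424] 11.95
```

View pics/p4.png

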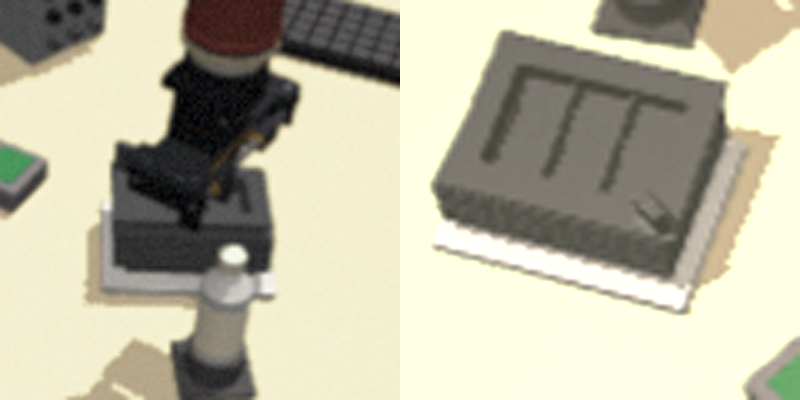

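The pictures show the tab corner seated and the +y side still riding about 13 mm high, which fits the pinch zone. I'll close the fingers and press that rim down gently.

{"name": "move_arm", "arguments": {
  "moves": [
    [0.8, [5, -30, 0], 0],
    [1, [10, -60, 0], 0],
    [1, [17, -103, 0], 0],
    [1, [17, -103, -40], 0],
    [1, [17, -103, -80], 0],
    [1, [17, -103, -95], 0],
    [1, [17, -103, -100], 0],
    [1, [17, -103, -104], 0],
    [1, [17, -103, -107], 0],
    [1, [17, -103, -107], 0]
  ]
}}

```text
t: 13.3
position: [0.445, -0.1718, 0.1138]
eef_rot: [0.985, -0.17, 0.0, 0.0]
ft_force: [-0.2, 0.8, 0.2]
finger_gap: 0.007
grasp_force: 0.0
```

{"name": "move_arm", "arguments": {
  "moves": [
    [1, [0, 0, -2], 0],
    [1, [0, 0, -4], 0],
    [1, [0, 0, -6], 0],
    [1, [0, 0, -7], 0],
    [1, [0, 0, -7], 0]
  ]
}}

```text
t: 13.92
position: [0.4447, -0.1717, 0.1063]
eef_rot: [0.985, -0.17, -0.0, -0.0]
ft_force: [-0.1, -0.1, 0.9]
finger_gap: 0.002
grasp_force: 0.2
```

{"name": "move_arm", "arguments": {
  "moves": [
    [1, [0, 0, -1], 0],
    [1, [0, 0, -2], 0],
    [1, [0, 0, -3], 0],
    [1, [0, 0, -4], 0],
    [1, [0, 0, -4], 0]
  ]
}}

```text
t: 14.55
position: [0.4449, -0.1721, 0.1044]
eef_rot: [0.985, -0.17, 0.0, 0.0]
ft_force: [-10.1, 2.5, 24.6]
finger_gap: 0.006
grasp_force: 12.4
```

```bash
python3 tm.py
```

```text
scene far shift [-8. -8.] score 0.77 rise mm 59.2 px/mm [-0.044 -0.16 ]
scene pp shift [0.25 0.  ] score 0.98 rise mm -0.2 px/mm [-0.02  -0.158]
scene mm shift [0.25 0.25] score 0.99 rise mm -2.0 px/mm [-0.054 -0.153]
scene tab shift [0. 0.] score 0.98 rise mm 0.0 px/mm [-0.027 -0.149]
scene pl_mm shift [0. 0.] score 0.77 rise mm 0.0 px/mm [-0.052 -0.141]
scene pl_pp shift [0. 1.] score 0.80 rise mm -6.7 px/mm [-0.016 -0.146]
side far shift [-0.25  0.  ] score 0.99 rise mm -0.2 px/mm [ 0.043 -0.21 ]
side pp shift [0.  0.5] score 0.98 rise mm -2.3 px/mm [ 0.019 -0.212]
side mm shift [0.  2.5] score 0.61 rise mm -11.6 px/mm [ 0.038 -0.208]
side tab shift [-1.   -0.25] score 0.99 rise mm 0.8 px/mm [ 0.018 -0.21 ]
side pl_mm shift [-0.75 -0.5 ] score 0.98 rise mm 1.8 px/mm [ 0.037 -0.196]
side pl_pp shift [ 5.75 -8.  ] score 0.91 rise mm 42.6 px/mm [ 0.017 -0.198]
```

Seated: contact is hard at rim height, and the far and +y corners show no rise. I'll regrip higher on the tab with a light closure.

{"name": "move_arm", "arguments": {
  "moves": [
    [1, [0, 0, 30], 0],
    [0.8, [20, -20, 60], 0],
    [0.6, [60, -50, 60], 0],
    [0.5, [93, -77, 60], 0],
    [0.5, [93, -77, 60], 0],
    [0.5, [93, -77, 40], 0],
    [0.5, [93, -77, 20], 0],
    [0.7, [93, -77, 20], 0],
    [0.8, [93, -77, 20], 0],
    [0.85, [93, -77, 20], 0],
    [0.87, [93, -77, 20], 0],
    [0.87, [93, -77, 20], 0]
  ]
}}

```text
t: 16.15
position: [0.5378, -0.2492, 0.123]
eef_rot: [0.985, -0.17, 0.0, 0.0]
ft_force: [-0.0, -1.9, 0.8]
finger_gap: 0.138
grasp_force: 0.8
```

{"name": "move_arm", "arguments": {
  "moves": [
    [0.88, [0, 0, 0], 0],
    [0.88, [0, 0, 0], 0],
    [0.88, [0, 0, 0], 0]
  ]
}}

```text
t: 16.52
position: [0.5378, -0.249, 0.1226]
eef_rot: [0.985, -0.17, 0.0, 0.0]
ft_force: [-0.3, -0.8, 1.1]
finger_gap: 0.121
grasp_force: 0.9
```

{"name": "move_arm", "arguments": {
  "moves": [
    [0.888, [0, 0, 0], 0],
    [0.888, [0, 0, 0], 0]
  ]
}}

```text
t: 16.77
position: [0.538, -0.2487, 0.1226]
eef_rot: [0.985, -0.17, 0.0, -0.0]
ft_force: [0.6, -2.0, 2.0]
finger_gap: 0.113
grasp_force: 9.0
```

A light 9 N grip is possible. I'll peel with it and check at 10 mm.

{"name": "move_arm", "arguments": {
  "moves": [
    [0.89, [0, 0, 0], 0],
    [0.89, [0, 0, 1], 0],
    [0.89, [0, 0, 2], 0],
    [0.89, [0, 0, 3], 0],
    [0.89, [-0.5, 0, 4], 0],
    [0.89, [-0.5, 0, 5], 0],
    [0.89, [-0.5, 0, 6], 0],
    [0.89, [-1, 0, 7], 0],
    [0.89, [-1, 0, 8], 0],
    [0.89, [-1, 0, 9], 0],
    [0.89, [-1.5, 0.5, 10], 0]
  ]
}}

```text
t: 18.15
position: [0.5359, -0.2484, 0.1324]
eef_rot: [0.985, -0.17, -0.0, 0.0]
ft_force: [-2.1, -0.2, -5.6]
finger_gap: 0.115
grasp_force: 12.6
```

```bash
python3 tm.py | grep -v pl_; python3 -c "
from h import *
print(ctrl.sense()['ft_torque'])"
```

```text
scene far shift [-0.5  0. ] score 0.73 rise mm 0.8 px/mm [-0.044 -0.16 ]
scene pp shift [ 8. -8.] score 0.50 rise mm 43.8 px/mm [-0.02  -0.158]
scene mm shift [0.25 0.25] score 0.99 rise mm -2.0 px/mm [-0.054 -0.153]
scene tab shift [0. 0.] score 0.97 rise mm 0.0 px/mm [-0.027 -0.149]
side far shift [-0.25 -0.25] score 0.99 rise mm 0.9 px/mm [ 0.043 -0.21 ]
side pp shift [ 0.25 -0.25] score 0.96 rise mm 1.3 px/mm [ 0.019 -0.212]
side mm shift [-0.75 -0.75] score 0.94 rise mm 2.8 px/mm [ 0.038 -0.208]
side tab shift [-1.5  7. ] score 0.82 rise mm -33.7 px/mm [ 0.018 -0.21 ]
[ 0.0245194   0.62761806 -0.10624018]
```

{"name": "move_arm", "arguments": {
  "moves": [
    [0.9, [0, 0, 0], 0],
    [0.9, [0, 0, 1], 0],
    [0.9, [0, 0, 2], 0],
    [0.9, [-0.5, 0, 3], 0],
    [0.9, [-0.5, 0, 4], 0],
    [0.9, [-0.5, 0, 5], 0]
  ]
}}

```text
t: 19.0
position: [0.5359, -0.2483, 0.1378]
eef_rot: [0.985, -0.17, 0.0, -0.0]
ft_force: [-2.4, -0.4, -5.1]
finger_gap: 0.111
grasp_force: 30.0
```

```bash
sed -i 's/r=7$/r=5/; s/t=o\[/i=i-[0,3];t=o[/' tm.py; python3 tm.py | grep -v pl_; python3 -c "
from h import *
print(ctrl.sense()['ft_torque'])"
```

```text
scene far shift [ 0.25 -1.  ] score 0.56 rise mm 5.4 px/mm [-0.044 -0.16 ]
scene pp shift [-2.5  -6.25] score 0.42 rise mm 41.0 px/mm [-0.02  -0.158]
scene mm shift [0.25 0.25] score 0.99 rise mm -2.0 px/mm [-0.054 -0.153]
scene tab shift [ 2.75 -7.5 ] score 0.88 rise mm 45.3 px/mm [-0.027 -0.149]
side far shift [-0.5 -1. ] score 0.99 rise mm 4.1 px/mm [ 0.043 -0.21 ]
side pp shift [ 0.   -2.75] score 0.96 rise mm 12.9 px/mm [ 0.019 -0.212]
side mm shift [-1.25 -1.75] score 0.77 rise mm 7.1 px/mm [ 0.038 -0.208]
side tab shift [-2.25  3.25] score 0.79 rise mm -16.3 px/mm [ 0.018 -0.21 ]
[-0.03589183  0.53254626 -0.09510844]
```

```bash
cat > ed.py <<'E'
from h import *
from scipy.ndimage import map_coordinates as mc
st=np.array([.4577,-.2198,.2682]);c,s=np.cos(st[2]),np.sin(st[2]);R=np.array([[c,-s],[s,c]])
def edge(g,u,d):  # z-mm offset of strongest bright->dark crossing along +z
    t=np.arange(-12,45,.5); v=mc(g.astype(float),[u[1]+d[1]*t,u[0]+d[0]*t],order=1)
    gr=np.convolve(v,[1,1,1,-1,-1,-1],'same')[4:-4]; k=gr.argmax(); return t[4+k],gr[k]
E_={'side':[((x,-.06),'-y') for x in(-.08,-.06,-.04,-.02,0,.02,.04)]+[((-.085,y),'-x') for y in(.05,.03,.0,-.03)],
    'scene':[((x,.06),'+y') for x in(-.08,-.06,-.04,-.02,0,.03,.06,.08)]+[((-.085,y),'-x') for y in(.05,.03,0,-.03,-.05)]}
for n in E_:
    f=grab(n); o=cv2.imread('pics/%s0.png'%n,0); g=cv2.cvtColor(f['color'],cv2.COLOR_RGB2GRAY)
    for q,l in E_[n]:
        p=np.r_[st[:2]+R@q,.082]; u=proj(f,p); d=(proj(f,p+[0,0,.01])-u)/10
        a=edge(o,u,d); b=edge(g,u,d); print(n,l,q,'old %.1f (%d) new %.1f (%d)'%(*a,*b),'rise %.1f'%(b[0]-a[0]))
E
python3 ed.py
```

```text
side -y (-0.08, -0.06) old -2.5 (35) new 7.0 (58) rise 9.5
side -y (-0.06, -0.06) old -3.5 (29) new 7.5 (60) rise 11.0
side -y (-0.04, -0.06) old -4.5 (42) new 10.0 (61) rise 14.5
side -y (-0.02, -0.06) old -0.5 (66) new 9.0 (64) rise 9.5
side -y (0, -0.06) old 0.0 (72) new 12.0 (60) rise 12.0
side -y (0.02, -0.06) old -0.5 (67) new 12.0 (70) rise 12.5
side -y (0.04, -0.06) old -3.0 (61) new 11.5 (76) rise 14.5
side -x (-0.085, 0.05) old -10.0 (19) new -2.5 (27) rise 7.5
side -x (-0.085, 0.03) old 3.0 (13) new -1.5 (28) rise -4.5
side -x (-0.085, 0.0) old 15.0 (12) new 5.0 (23) rise -10.0
side -x (-0.085, -0.03) old -9.0 (12) new -9.0 (20) rise 0.0
scene +y (-0.08, 0.06) old -2.0 (48) new 3.5 (49) rise 5.5
scene +y (-0.06, 0.06) old 2.0 (48) new 8.5 (49) rise 6.5
scene +y (-0.04, 0.06) old -6.0 (32) new -10.0 (24) rise -4.0
scene +y (-0.02, 0.06) old -5.0 (50) new 5.0 (6) rise 10.0
scene +y (0, 0.06) old -2.5 (49) new -10.0 (20) rise -7.5
scene +y (0.03, 0.06) old -4.0 (48) new 12.0 (18) rise 16.0
scene +y (0.06, 0.06) old -3.5 (48) new -5.0 (0) rise -1.5
scene +y (0.08, 0.06) old 0.0 (38) new 28.0 (0) rise 28.0
scene -x (-0.085, 0.05) old 1.0 (11) new -5.0 (24) rise -6.0
scene -x (-0.085, 0.03) old 3.5 (14) new -2.5 (32) rise -6.0
scene -x (-0.085, 0) old 5.0 (13) new 1.0 (27) rise -4.0
scene -x (-0.085, -0.03) old 4.5 (14) new 4.0 (34) rise -0.5
scene -x (-0.085, -0.05) old 5.5 (16) new 5.5 (33) rise 0.0
```

The far corner crept up about 4 mm because closing to 0.90 saturated the grip. I'll lower 6 mm, loosen, and continue with the light grip.

{"name": "move_arm", "arguments": {
  "moves": [
    [0.9, [0, 0, -2], 0],
    [0.9, [0, 0, -4], 0],
    [0.9, [0, 0, -6], 0],
    [0.895, [0, 0, -6], 0],
    [0.888, [0, 0, -6], 0],
    [0.886, [0, 0, -6], 0],
    [0.886, [0, 0, -6], 0]
  ]
}}

```text
t: 20.08
position: [0.536, -0.2484, 0.1316]
eef_rot: [0.985, -0.17, 0.0, 0.0]
ft_force: [3.2, -0.1, 1.7]
finger_gap: 0.114
grasp_force: 4.2
```

```bash
python3 ed.py | grep -E "side -y|scene \+y"|head -9; python3 tm.py | grep -E "side (far|pp)"
```

```text
side -y (-0.08, -0.06) old -2.5 (35) new 2.0 (58) rise 4.5
side -y (-0.06, -0.06) old -3.5 (29) new 2.5 (66) rise 6.0
side -y (-0.04, -0.06) old -4.5 (42) new 5.0 (66) rise 9.5
side -y (-0.02, -0.06) old -0.5 (66) new 6.0 (68) rise 6.5
side -y (0, -0.06) old 0.0 (72) new 5.5 (65) rise 5.5
side -y (0.02, -0.06) old -0.5 (67) new 7.5 (68) rise 8.0
side -y (0.04, -0.06) old -3.0 (61) new 8.5 (77) rise 11.5
scene +y (-0.08, 0.06) old -2.0 (48) new 3.5 (45) rise 5.5
scene +y (-0.06, 0.06) old 2.0 (48) new -1.5 (40) rise -3.5
side far shift [-0.5 -0.5] score 0.99 rise mm 1.8 px/mm [ 0.043 -0.21 ]
side pp shift [ 0.   -2.75] score 0.95 rise mm 12.9 px/mm [ 0.019 -0.212]
```

{"name": "move_arm", "arguments": {
  "moves": [
    [0.888, [0, 0, 0], 0],
    [0.888, [0, 0, 1], 0],
    [0.888, [0, 0, 2], 0],
    [0.888, [0, 0, 3], 0],
    [0.888, [-0.3, 0.2, 4], 0],
    [0.888, [-0.5, 0.2, 5], 0],
    [0.888, [-0.5, 0.2, 6], 0]
  ]
}}

```text
t: 21.15
position: [0.5346, -0.2479, 0.1372]
eef_rot: [0.985, -0.17, -0.001, -0.0]
ft_force: [-2.3, 0.9, -2.9]
finger_gap: 0.118
grasp_force: 7.6
```

```bash
python3 ed.py | grep -E "side -y|scene \+y"|head -9; python3 tm.py | grep -E "side (far|pp)"
```

```text
side -y (-0.08, -0.06) old -2.5 (35) new 2.0 (63) rise 4.5
side -y (-0.06, -0.06) old -3.5 (29) new 5.5 (62) rise 9.0
side -y (-0.04, -0.06) old -4.5 (42) new 7.0 (63) rise 11.5
side -y (-0.02, -0.06) old -0.5 (66) new 6.0 (64) rise 6.5
side -y (0, -0.06) old 0.0 (72) new 8.5 (69) rise 8.5
side -y (0.02, -0.06) old -0.5 (67) new 7.5 (60) rise 8.0
side -y (0.04, -0.06) old -3.0 (61) new 13.0 (76) rise 16.0
scene +y (-0.08, 0.06) old -2.0 (48) new -0.5 (52) rise 1.5
scene +y (-0.06, 0.06) old 2.0 (48) new 2.0 (51) rise 0.0
side far shift [-0.5  0. ] score 0.99 rise mm -0.5 px/mm [ 0.043 -0.21 ]
side pp shift [ 0.  -2.5] score 0.96 rise mm 11.7 px/mm [ 0.019 -0.212]
```

Now it pivots: the far corner is down (−0.5) and the slope is growing. I'll continue.

{"name": "move_arm", "arguments": {
  "moves": [
    [0.888, [0, 0, 1], 0],
    [0.888, [0, 0, 2], 0],
    [0.888, [-0.3, 0.1, 3], 0],
    [0.888, [-0.5, 0.2, 4], 0],
    [0.888, [-0.7, 0.2, 5], 0],
    [0.888, [-0.8, 0.3, 6], 0],
    [0.888, [-1, 0.4, 7], 0]
  ]
}}

```text
t: 22.22
position: [0.5354, -0.2476, 0.1455]
eef_rot: [0.985, -0.17, 0.001, -0.0]
ft_force: [-0.2, -0.2, -0.3]
finger_gap: 0.113
grasp_force: 7.5
```

```bash
python3 ed.py | grep -E "side -y|scene \+y"|head -9; python3 tm.py | grep -E "side (far|pp)"
```

```text
side -y (-0.08, -0.06) old -2.5 (35) new 11.5 (52) rise 14.0
side -y (-0.06, -0.06) old -3.5 (29) new 17.5 (60) rise 21.0
side -y (-0.04, -0.06) old -4.5 (42) new 16.5 (64) rise 21.0
side -y (-0.02, -0.06) old -0.5 (66) new 14.0 (62) rise 14.5
side -y (0, -0.06) old 0.0 (72) new 19.5 (62) rise 19.5
side -y (0.02, -0.06) old -0.5 (67) new 17.0 (64) rise 17.5
side -y (0.04, -0.06) old -3.0 (61) new 21.0 (76) rise 24.0
scene +y (-0.08, 0.06) old -2.0 (48) new 3.5 (52) rise 5.5
scene +y (-0.06, 0.06) old 2.0 (48) new 8.5 (51) rise 6.5
side far shift [-0.75 -2.  ] score 0.99 rise mm 8.4 px/mm [ 0.043 -0.21 ]
side pp shift [ 0.   -2.75] score 0.96 rise mm 12.9 px/mm [ 0.019 -0.212]
```

{"name": "move_arm", "arguments": {
  "moves": [
    [0.9, [0, 0, 0], 0],
    [0.9, [0, 0, -2], 0],
    [0.9, [0, 0, -4], 0],
    [0.9, [0, 0, -6], 0],
    [0.9, [0, 0, -7], 0],
    [0.895, [0, 0, -7], 0],
    [0.888, [0, 0, -7], 0],
    [0.886, [0, 0, -7], 0],
    [0.886, [0, 0, -7], 0]
  ]
}}

```text
t: 23.55
position: [0.5339, -0.2477, 0.1373]
eef_rot: [0.985, -0.17, -0.0, 0.0]
ft_force: [-0.4, -1.7, 0.5]
finger_gap: 0.111
grasp_force: 3.6
```

```bash
python3 ed.py | grep -E "side -y|scene \+y"|head -9; python3 tm.py | grep -E "side (far|pp)"
```

```text
side -y (-0.08, -0.06) old -2.5 (35) new 7.0 (59) rise 9.5
side -y (-0.06, -0.06) old -3.5 (29) new 6.0 (60) rise 9.5
side -y (-0.04, -0.06) old -4.5 (42) new 12.0 (66) rise 16.5
side -y (-0.02, -0.06) old -0.5 (66) new 9.0 (63) rise 9.5
side -y (0, -0.06) old 0.0 (72) new 10.0 (64) rise 10.0
side -y (0.02, -0.06) old -0.5 (67) new 12.0 (68) rise 12.5
side -y (0.04, -0.06) old -3.0 (61) new 13.0 (79) rise 16.0
scene +y (-0.08, 0.06) old -2.0 (48) new 3.5 (57) rise 5.5
scene +y (-0.06, 0.06) old 2.0 (48) new 8.5 (52) rise 6.5
side far shift [-0.25 -1.5 ] score 0.99 rise mm 6.6 px/mm [ 0.043 -0.21 ]
side pp shift [ 0.   -2.75] score 0.96 rise mm 12.9 px/mm [ 0.019 -0.212]
```

The far corner is stuck about 6 mm up. I'll release, press only that corner down with closed fingertips, and regrip the tab lightly.

{"name": "move_arm", "arguments": {
  "moves": [
    [0.8, [0, 0, 0], 0],
    [0.6, [0, 0, 0], 0],
    [0.6, [0, 0, 35], 0],
    [0.8, [-40, 15, 45], 0],
    [1, [-90, 40, 45], 0],
    [1, [-142, 61, 45], 0],
    [1, [-142, 61, 30], 0],
    [1, [-142, 61, 0], 0],
    [1, [-142, 61, -15], 0],
    [1, [-142, 61, -20], 0],
    [1, [-142, 61, -24], 0],
    [1, [-142, 61, -24], 0]
  ]
}}

```text
t: 25.25
position: [0.3926, -0.1867, 0.1138]
eef_rot: [0.985, -0.17, 0.0, -0.0]
ft_force: [0.3, 0.5, 0.7]
finger_gap: 0.006
grasp_force: 0.0
```

{"name": "move_arm", "arguments": {
  "moves": [
    [1, [0, 0, -2], 0],
    [1, [0, 0, -4], 0],
    [1, [0, 0, -6], 0],
    [1, [0, 0, -8], 0],
    [1, [0, 0, -9], 0],
    [1, [0, 0, -9], 0]
  ]
}}

```text
t: 26.0
position: [0.3929, -0.1867, 0.1054]
eef_rot: [0.985, -0.17, 0.001, 0.0]
ft_force: [-0.2, 1.7, 8.2]
finger_gap: -0.003
grasp_force: 4.4
```

```bash
python3 ed.py | grep -E "side -y|scene \+y"; python3 tm.py | grep -E "(far|pp|tab) "
```

```text
side -y (-0.08, -0.06) old -2.5 (35) new -5.5 (13) rise -3.0
side -y (-0.06, -0.06) old -3.5 (29) new 31.5 (8) rise 35.0
side -y (-0.04, -0.06) old -4.5 (42) new 36.0 (7) rise 40.5
side -y (-0.02, -0.06) old -0.5 (66) new 6.0 (65) rise 6.5
side -y (0, -0.06) old 0.0 (72) new 5.5 (65) rise 5.5
side -y (0.02, -0.06) old -0.5 (67) new 7.5 (66) rise 8.0
side -y (0.04, -0.06) old -3.0 (61) new 6.5 (73) rise 9.5
scene +y (-0.08, 0.06) old -2.0 (48) new 20.0 (5) rise 22.0
scene +y (-0.06, 0.06) old 2.0 (48) new 42.5 (6) rise 40.5
scene +y (-0.04, 0.06) old -6.0 (32) new 3.5 (43) rise 9.5
scene +y (-0.02, 0.06) old -5.0 (50) new -5.0 (50) rise 0.0
scene +y (0, 0.06) old -2.5 (49) new -1.0 (33) rise 1.5
scene +y (0.03, 0.06) old -4.0 (48) new -3.5 (25) rise 0.5
scene +y (0.06, 0.06) old -3.5 (48) new -2.0 (20) rise 1.5
scene +y (0.08, 0.06) old 0.0 (38) new -3.5 (21) rise -3.5
scene far shift [8. 3.] score 0.75 rise mm -30.2 px/mm [-0.044 -0.16 ]
scene pp shift [-0.5 -0.5] score 0.94 rise mm 3.5 px/mm [-0.02  -0.158]
scene tab shift [ 0.75 -1.75] score 0.95 rise mm 10.5 px/mm [-0.027 -0.149]
scene pl_pp shift [0.   0.25] score 0.90 rise mm -1.7 px/mm [-0.016 -0.146]
side far shift [-0.5   0.25] score 0.98 rise mm -1.6 px/mm [ 0.043 -0.21 ]
side pp shift [0. 0.] score 1.00 rise mm 0.0 px/mm [ 0.019 -0.212]
side tab shift [-0.25 -1.25] score 0.99 rise mm 5.8 px/mm [ 0.018 -0.21 ]
side pl_pp shift [-0.75 -0.25] score 0.98 rise mm 0.9 px/mm [ 0.017 -0.198]
```

{"name": "move_arm", "arguments": {
  "moves": [
    [1, [0, 0, -2], 0],
    [1, [0, 0, -2], 0],
    [1, [0, 0, 40], 0],
    [0.8, [30, -12, 70], 0],
    [0.6, [80, -35, 70], 0],
    [0.6, [130, -55, 70], 0],
    [0.6, [144, -62, 60], 0],
    [0.6, [144, -62, 40], 0],
    [0.6, [144, -62, 27], 0],
    [0.75, [144, -62, 27], 0],
    [0.85, [144, -62, 27], 0],
    [0.87, [144, -62, 27], 0]
  ]
}}

```text
t: 27.7
position: [0.5366, -0.2489, 0.1325]
eef_rot: [0.985, -0.17, 0.001, 0.0]
ft_force: [0.8, 0.9, -0.4]
finger_gap: 0.168
grasp_force: 0.0
```

{"name": "move_arm", "arguments": {
  "moves": [
    [0.88, [0, 0, 0], 0],
    [0.884, [0, 0, 0], 0],
    [0.886, [0, 0, 0], 0],
    [0.886, [0, 0, 0], 0]
  ]
}}

```text
t: 28.2
position: [0.5364, -0.2493, 0.1318]
eef_rot: [0.985, -0.171, 0.0, 0.0]
ft_force: [0.4, -4.0, 2.9]
finger_gap: 0.117
grasp_force: 2.1
```

```bash
python3 ed.py | grep -E "side -y|scene \+y"|head -9; python3 tm.py | grep -E "(far|pp|tab) "
```

```text
side -y (-0.08, -0.06) old -2.5 (35) new -2.5 (64) rise 0.0
side -y (-0.06, -0.06) old -3.5 (29) new -1.5 (67) rise 2.0
side -y (-0.04, -0.06) old -4.5 (42) new -4.5 (64) rise 0.0
side -y (-0.02, -0.06) old -0.5 (66) new -0.5 (68) rise 0.0
side -y (0, -0.06) old 0.0 (72) new -1.5 (68) rise -1.5
side -y (0.02, -0.06) old -0.5 (67) new -0.5 (68) rise 0.0
side -y (0.04, -0.06) old -3.0 (61) new -1.0 (77) rise 2.0
scene +y (-0.08, 0.06) old -2.0 (48) new -1.0 (46) rise 1.0
scene +y (-0.06, 0.06) old 2.0 (48) new 2.0 (49) rise 0.0
scene far shift [ 0.25 -0.25] score 0.59 rise mm 1.1 px/mm [-0.044 -0.16 ]
scene pp shift [-2.   -5.25] score 0.44 rise mm 34.4 px/mm [-0.02  -0.158]
scene tab shift [0. 0.] score 0.89 rise mm 0.0 px/mm [-0.027 -0.149]
scene pl_pp shift [-1.   3.5] score 0.54 rise mm -22.9 px/mm [-0.016 -0.146]
side far shift [-0.5  0. ] score 0.99 rise mm -0.5 px/mm [ 0.043 -0.21 ]
side pp shift [0.  0.5] score 0.95 rise mm -2.3 px/mm [ 0.019 -0.212]
side tab shift [-2.  6.] score 0.83 rise mm -29.2 px/mm [ 0.018 -0.21 ]
side pl_pp shift [ 5.5 -8. ] score 0.85 rise mm 42.4 px/mm [ 0.017 -0.198]
```

The tray dropped back fully seated, which is a clean restart. I'll regrip with a small contact patch at the fin's outer upper end, so it can pivot.

{"name": "move_arm", "arguments": {
  "moves": [
    [0.8, [0, 0, 0], 0],
    [0.75, [0, 0, 0], 0],
    [0.75, [9, -3, -2], 0],
    [0.75, [9, -3, -5], 0],
    [0.85, [9, -3, -5], 0],
    [0.87, [9, -3, -5], 0],
    [0.88, [9, -3, -5], 0],
    [0.885, [9, -3, -5], 0],
    [0.888, [9, -3, -5], 0],
    [0.888, [9, -3, -5], 0]
  ]
}}

```text
t: 29.65
position: [0.5452, -0.252, 0.1267]
eef_rot: [0.985, -0.17, 0.0, 0.0]
ft_force: [-1.7, -2.6, 0.5]
finger_gap: 0.113
grasp_force: 5.4
```

{"name": "move_arm", "arguments": {
  "moves": [
    [0.889, [0, 0, 1], 0],
    [0.889, [0, 0, 2], 0],
    [0.889, [0, 0, 3], 0],
    [0.889, [0, 0, 4], 0],
    [0.889, [-0.5, 0, 5], 0],
    [0.889, [-0.5, 0, 6], 0],
    [0.889, [-0.5, 0, 7], 0],
    [0.889, [-1, 0, 8], 0]
  ]
}}

```text
t: 30.65
position: [0.5442, -0.2515, 0.1345]
eef_rot: [0.985, -0.17, -0.0, -0.0]
ft_force: [-0.6, -1.2, -3.5]
finger_gap: 0.112
grasp_force: 7.6
```

```bash
python3 ed.py | grep -E "side -y|scene \+y"|head -9; python3 tm.py | grep -E "(far|pp|tab) "
```

```text
side -y (-0.08, -0.06) old -2.5 (35) new 2.0 (63) rise 4.5
side -y (-0.06, -0.06) old -3.5 (29) new 2.0 (66) rise 5.5
side -y (-0.04, -0.06) old -4.5 (42) new 0.5 (61) rise 5.0
side -y (-0.02, -0.06) old -0.5 (66) new 6.0 (66) rise 6.5
side -y (0, -0.06) old 0.0 (72) new 5.5 (70) rise 5.5
side -y (0.02, -0.06) old -0.5 (67) new 2.5 (61) rise 3.0
side -y (0.04, -0.06) old -3.0 (61) new 6.5 (73) rise 9.5
scene +y (-0.08, 0.06) old -2.0 (48) new 0.0 (52) rise 2.0
scene +y (-0.06, 0.06) old 2.0 (48) new 2.0 (50) rise 0.0
scene far shift [1. 0.] score 0.61 rise mm -1.6 px/mm [-0.044 -0.16 ]
scene pp shift [-0.75 -4.  ] score 0.43 rise mm 25.6 px/mm [-0.02  -0.158]
scene tab shift [ 2.   -5.25] score 0.88 rise mm 31.7 px/mm [-0.027 -0.149]
scene pl_pp shift [-1.  2.] score 0.49 rise mm -12.7 px/mm [-0.016 -0.146]
side far shift [-0.5  0. ] score 0.99 rise mm -0.5 px/mm [ 0.043 -0.21 ]
side pp shift [ 0.  -2.5] score 0.96 rise mm 11.7 px/mm [ 0.019 -0.212]
side tab shift [-2.    4.75] score 0.81 rise mm -23.3 px/mm [ 0.018 -0.21 ]
side pl_pp shift [ 5.5 -8. ] score 0.86 rise mm 42.4 px/mm [ 0.017 -0.198]
```

{"name": "move_arm", "arguments": {
  "moves": [
    [0.889, [0, 0, 1], 0],
    [0.889, [0, 0, 2], 0],
    [0.889, [-0.3, 0, 3], 0],
    [0.889, [-0.5, 0.2, 4], 0],
    [0.889, [-0.5, 0.2, 5], 0],
    [0.889, [-0.8, 0.3, 6], 0],
    [0.889, [-1, 0.4, 7], 0]
  ]
}}

```text
t: 31.72
position: [0.5434, -0.2513, 0.1417]
eef_rot: [0.985, -0.17, 0.0, -0.0]
ft_force: [-2.1, -0.7, -2.2]
finger_gap: 0.118
grasp_force: 7.6
```

```bash
python3 ed.py | grep -E "side -y|scene \+y"|head -9; python3 tm.py | grep -E "side (far|pp|tab) "
```

```text
side -y (-0.08, -0.06) old -2.5 (35) new 2.0 (62) rise 4.5
side -y (-0.06, -0.06) old -3.5 (29) new 2.5 (62) rise 6.0
side -y (-0.04, -0.06) old -4.5 (42) new 5.0 (65) rise 9.5
side -y (-0.02, -0.06) old -0.5 (66) new 6.0 (64) rise 6.5
side -y (0, -0.06) old 0.0 (72) new 8.5 (72) rise 8.5
side -y (0.02, -0.06) old -0.5 (67) new 7.5 (63) rise 8.0
side -y (0.04, -0.06) old -3.0 (61) new 11.5 (76) rise 14.5
scene +y (-0.08, 0.06) old -2.0 (48) new -0.5 (52) rise 1.5
scene +y (-0.06, 0.06) old 2.0 (48) new 2.0 (51) rise 0.0
side far shift [-0.5  0. ] score 0.99 rise mm -0.5 px/mm [ 0.043 -0.21 ]
side pp shift [ 0.  -2.5] score 0.97 rise mm 11.7 px/mm [ 0.019 -0.212]
side tab shift [-2.    2.75] score 0.82 rise mm -13.8 px/mm [ 0.018 -0.21 ]
```

{"name": "move_arm", "arguments": {
  "moves": [
    [0.889, [-0.8, 0.4, 0], 0],
    [0.889, [-1, 0.5, 1], 0],
    [0.889, [-1.2, 0.5, 2], 0],
    [0.889, [-1.4, 0.6, 3], 0],
    [0.889, [-1.6, 0.7, 4], 0]
  ]
}}

```text
t: 32.55
position: [0.5419, -0.2507, 0.1458]
eef_rot: [0.985, -0.17, 0.0, 0.0]
ft_force: [2.5, -1.7, -0.6]
finger_gap: 0.115
grasp_force: 7.6
```

```bash
python3 ed.py | grep -E "side -y|scene \+y"|head -9; python3 tm.py | grep -E "side (far|pp|tab) "
```

```text
side -y (-0.08, -0.06) old -2.5 (35) new 2.0 (65) rise 4.5
side -y (-0.06, -0.06) old -3.5 (29) new 8.0 (65) rise 11.5
side -y (-0.04, -0.06) old -4.5 (42) new 5.0 (61) rise 9.5
side -y (-0.02, -0.06) old -0.5 (66) new 11.0 (67) rise 11.5
side -y (0, -0.06) old 0.0 (72) new 10.0 (63) rise 10.0
side -y (0.02, -0.06) old -0.5 (67) new 14.0 (66) rise 14.5
side -y (0.04, -0.06) old -3.0 (61) new 16.0 (72) rise 19.0
scene +y (-0.08, 0.06) old -2.0 (48) new -0.5 (59) rise 1.5
scene +y (-0.06, 0.06) old 2.0 (48) new 2.0 (56) rise 0.0
side far shift [-0.5  0. ] score 1.00 rise mm -0.5 px/mm [ 0.043 -0.21 ]
side pp shift [ 0.   -2.25] score 0.97 rise mm 10.5 px/mm [ 0.019 -0.212]
side tab shift [-1.75  2.5 ] score 0.82 rise mm -12.5 px/mm [ 0.018 -0.21 ]
```

The far corner is still down and the tab is about 19 mm up. I'll continue carefully.

{"name": "move_arm", "arguments": {
  "moves": [
    [0.889, [0, 0, 1], 0],
    [0.889, [0, 0, 2], 0],
    [0.889, [-0.2, 0, 3], 0],
    [0.889, [-0.4, 0.1, 4], 0]
  ]
}}

```text
t: 33.25
position: [0.5408, -0.2504, 0.1494]
eef_rot: [0.985, -0.17, -0.0, -0.0]
ft_force: [-0.3, -0.9, -1.2]
finger_gap: 0.115
grasp_force: 7.6
```

```bash
python3 ed.py | grep -E "side -y|scene \+y"|head -9; python3 tm.py | grep -E "side (far|pp|tab) "
```

```text
side -y (-0.08, -0.06) old -2.5 (35) new 2.0 (60) rise 4.5
side -y (-0.06, -0.06) old -3.5 (29) new 8.0 (61) rise 11.5
side -y (-0.04, -0.06) old -4.5 (42) new 10.0 (63) rise 14.5
side -y (-0.02, -0.06) old -0.5 (66) new 9.0 (63) rise 9.5
side -y (0, -0.06) old 0.0 (72) new 13.0 (67) rise 13.0
side -y (0.02, -0.06) old -0.5 (67) new 19.0 (64) rise 19.5
side -y (0.04, -0.06) old -3.0 (61) new 18.0 (76) rise 21.0
scene +y (-0.08, 0.06) old -2.0 (48) new -0.5 (58) rise 1.5
scene +y (-0.06, 0.06) old 2.0 (48) new -1.5 (48) rise -3.5
side far shift [-0.5  0. ] score 1.00 rise mm -0.5 px/mm [ 0.043 -0.21 ]
side pp shift [ 0.  -2.5] score 0.97 rise mm 11.7 px/mm [ 0.019 -0.212]
side tab shift [-1.5  1.5] score 0.84 rise mm -7.7 px/mm [ 0.018 -0.21 ]
```

{"name": "move_arm", "arguments": {
  "moves": [
    [0.889, [-0.2, 0, 1], 0],
    [0.889, [-0.4, 0.1, 2], 0],
    [0.889, [-0.6, 0.2, 3], 0],
    [0.889, [-0.8, 0.2, 4], 0],
    [0.889, [-1, 0.3, 5], 0]
  ]
}}

```text
t: 34.08
position: [0.5402, -0.2501, 0.1546]
eef_rot: [0.985, -0.17, -0.0, -0.0]
ft_force: [-2.0, 0.4, -1.7]
finger_gap: 0.109
grasp_force: 7.6
```

```bash
python3 ed.py | grep -E "side -y|scene \+y"|head -9; python3 tm.py | grep -E "side (far|pp|tab) "
```

```text
side -y (-0.08, -0.06) old -2.5 (35) new 6.5 (58) rise 9.0
side -y (-0.06, -0.06) old -3.5 (29) new 6.0 (63) rise 9.5
side -y (-0.04, -0.06) old -4.5 (42) new 12.0 (63) rise 16.5
side -y (-0.02, -0.06) old -0.5 (66) new 14.0 (70) rise 14.5
side -y (0, -0.06) old 0.0 (72) new 16.0 (60) rise 16.0
side -y (0.02, -0.06) old -0.5 (67) new 19.0 (65) rise 19.5
side -y (0.04, -0.06) old -3.0 (61) new 21.0 (78) rise 24.0
scene +y (-0.08, 0.06) old -2.0 (48) new -0.5 (58) rise 1.5
scene +y (-0.06, 0.06) old 2.0 (48) new -1.5 (48) rise -3.5
side far shift [-0.5  0. ] score 1.00 rise mm -0.5 px/mm [ 0.043 -0.21 ]
side pp shift [ 0.   -2.75] score 0.96 rise mm 12.9 px/mm [ 0.019 -0.212]
side tab shift [-1.5  0.5] score 0.85 rise mm -3.0 px/mm [ 0.018 -0.21 ]
```

The peel is done: tab corner about 28 mm up, far corner still down. Now I'll grip firmly and lift.

{"name": "move_arm", "arguments": {
  "moves": [
    [1, [0, 0, 0], 0],
    [1, [0, 0, 0], 0],
    [1, [0, 0, 4], 0],
    [1, [-0.5, 0, 8], 0],
    [1, [-1, 0.3, 12], 0],
    [1, [-1, 0.3, 16], 0]
  ]
}}

```text
t: 35.02
position: [0.5395, -0.2499, 0.1712]
eef_rot: [0.985, -0.17, 0.0, 0.0]
ft_force: [0.4, -0.5, -0.0]
finger_gap: 0.109
grasp_force: 30.0
```

```bash
python3 ed.py | grep -E "side -y|scene \+y"|head -9; python3 tm.py | grep -E "side (far|pp|tab) "
```

```text
side -y (-0.08, -0.06) old -2.5 (35) new 21.5 (64) rise 24.0
side -y (-0.06, -0.06) old -3.5 (29) new 27.0 (67) rise 30.5
side -y (-0.04, -0.06) old -4.5 (42) new 29.0 (65) rise 33.5
side -y (-0.02, -0.06) old -0.5 (66) new 30.0 (52) rise 30.5
side -y (0, -0.06) old 0.0 (72) new 15.0 (21) rise 15.0
side -y (0.02, -0.06) old -0.5 (67) new 17.0 (23) rise 17.5
side -y (0.04, -0.06) old -3.0 (61) new 37.5 (77) rise 40.5
scene +y (-0.08, 0.06) old -2.0 (48) new 19.5 (42) rise 21.5
scene +y (-0.06, 0.06) old 2.0 (48) new 21.0 (51) rise 19.0
side far shift [ 0. -4.] score 0.99 rise mm 18.3 px/mm [ 0.043 -0.21 ]
side pp shift [ 0.   -2.25] score 0.95 rise mm 10.5 px/mm [ 0.019 -0.212]
side tab shift [-2.    6.75] score 0.84 rise mm -32.8 px/mm [ 0.018 -0.21 ]
```

The far corner is now about 17 mm up and free, with the tray tilted about 0.12 rad. I'll lift it clear and carry it to the mat, then relevel it there.

{"name": "move_arm", "arguments": {
  "moves": [
    [1, [0, 0, 20], 0],
    [1, [0, 0, 55], 0],
    [1, [0, 0, 90], 0],
    [1, [0, 0, 115], 0],
    [1, [3, 30, 120], 0],
    [1, [8, 70, 120], 0],
    [1, [13, 120, 120], 0],
    [1, [18, 170, 120], 0],
    [1, [24, 220, 120], 0],
    [1, [30, 270, 120], 0],
    [1, [35, 320, 120], 0],
    [1, [39, 355, 120], 0]
  ]
}}

```text
t: 36.72
position: [0.5779, 0.1079, 0.2905]
eef_rot: [0.986, -0.169, -0.0, -0.0]
ft_force: [0.3, -0.2, -0.8]
finger_gap: 0.108
grasp_force: 30.0
```

{"name": "move_arm", "arguments": {
  "moves": [
    [1, [1, 13, 0], 0],
    [1, [2, 19, -20], 0],
    [1, [2, 19, -60], 0],
    [1, [2, 19, -100], 0],
    [1, [2, 19, -140], 0],
    [1, [2, 19, -170], 0],
    [1, [2, 19, -185], 0],
    [1, [2, 19, -190], 0],
    [1, [2, 19, -190], 0]
  ]
}}

```text
t: 37.85
position: [0.5807, 0.1239, 0.101]
eef_rot: [0.985, -0.171, 0.0, -0.0]
ft_force: [0.7, 0.4, 0.3]
finger_gap: 0.107
grasp_force: 30.0
```

{"name": "move_arm", "arguments": {
  "moves": [
    [1, [0, 0, -6], 0],
    [1, [0, 0, -12], 0],
    [1, [0, 0, -16], 0],
    [1, [0, 0, -20], 0],
    [1, [0, 0, -24], 0],
    [1, [0, 0, -27], 0],
    [1, [0, 0, -29], 0],
    [1, [0, 0, -29], 0]
  ]
}}

```text
t: 38.85
position: [0.5803, 0.1242, 0.0717]
eef_rot: [0.985, -0.17, 0.0, 0.0]
ft_force: [-0.3, -0.5, 3.0]
finger_gap: 0.103
grasp_force: 30.0
```

{"name": "move_arm", "arguments": {
  "moves": [
    [0.9, [0, 0, 0], 0],
    [0.89, [0, 0, 0], 0],
    [0.886, [0, 0, 0], 0],
    [0.883, [0, 0, 0], 0],
    [0.883, [0, 0, 0], 0]
  ]
}}

```text
t: 39.48
position: [0.58, 0.1242, 0.0712]
eef_rot: [0.985, -0.17, -0.0, 0.0]
ft_force: [-0.8, 0.6, -0.3]
finger_gap: 0.115
grasp_force: 0.1
```

The tray is resting flat on the mat with the grip loose. I'll take a fuller grip on the tab and raise it 150 mm.

{"name": "move_arm", "arguments": {
  "moves": [
    [0.86, [0, 0, 0], 0],
    [0.86, [-4, 1, -4], 0],
    [0.86, [-9, 3, -8], 0],
    [0.86, [-9, 3, -8], 0],
    [0.88, [-9, 3, -8], 0],
    [0.89, [-9, 3, -8], 0],
    [0.92, [-9, 3, -8], 0],
    [1, [-9, 3, -8], 0],
    [1, [-9, 3, -8], 0]
  ]
}}

```text
t: 40.6
position: [0.5715, 0.1271, 0.0637]
eef_rot: [0.985, -0.17, 0.0, -0.0]
ft_force: [0.5, -0.8, 1.4]
finger_gap: 0.112
grasp_force: 30.0
```

{"name": "move_arm", "arguments": {
  "moves": [
    [1, [0, 0, 5], 0],
    [1, [0, 0, 20], 0],
    [1, [0, 0, 45], 0],
    [1, [0, 0, 75], 0],
    [1, [0, 0, 105], 0],
    [1, [0, 0, 130], 0],
    [1, [0, 0, 145], 0],
    [1, [0, 0, 150], 0],
    [1, [0, 0, 150], 0]
  ]
}}

```text
t: 41.72
position: [0.5711, 0.127, 0.2132]
eef_rot: [0.985, -0.17, -0.0, 0.0]
ft_force: [-0.2, -0.1, -1.2]
finger_gap: 0.116
grasp_force: 30.0
```

```bash
python3 - <<'E'
from h import *
B=grab('side','sf.png');A=grab('scene','af.png')
s=ctrl.sense();t=np.array(s['position']);print(t,s['t'])
im=np.zeros((520,800,3),np.uint8)
yaw=.2682;c,sn=np.cos(yaw),np.sin(yaw);R=np.array([[c,-sn],[sn,c]])
C=t[:2]-R@[.0687,-.0485]; print('centre est',C)
for k,(f,u) in enumerate(((B,None),(A,None))):
    u=np.round(proj(f,[*C,.17])).astype(int); x0,y0=max(u[0]-50,0),max(u[1]-65,0); print(k,x0,y0)
    g=np.ascontiguousarray(f['color'][...,::-1])
    g=cv2.resize(g[y0:y0+130,x0:x0+100],None,fx=4,fy=4,interpolation=2)
    if k: g=cv2.convertScaleAbs(g,alpha=1.7)
    for q in((-.085,.06),(.085,.06),(.085,-.06),(-.085,-.06)):
        p=(proj(f,[*(C+R@q),.177])-[x0,y0]+.5)*4-.5; cv2.circle(g,tuple(int(v) for v in p),2,(0,0,255),-1)
    im[:g.shape[0],k*400:k*400+g.shape[1]]=g
cv2.imwrite('pics/fin.png',im)
E
```

```text
[0.57080554 0.12696707 0.21254914] 41.825
centre est [0.49170928 0.15552793]
0 222 151
1 215 90
```

View pics/fin.png

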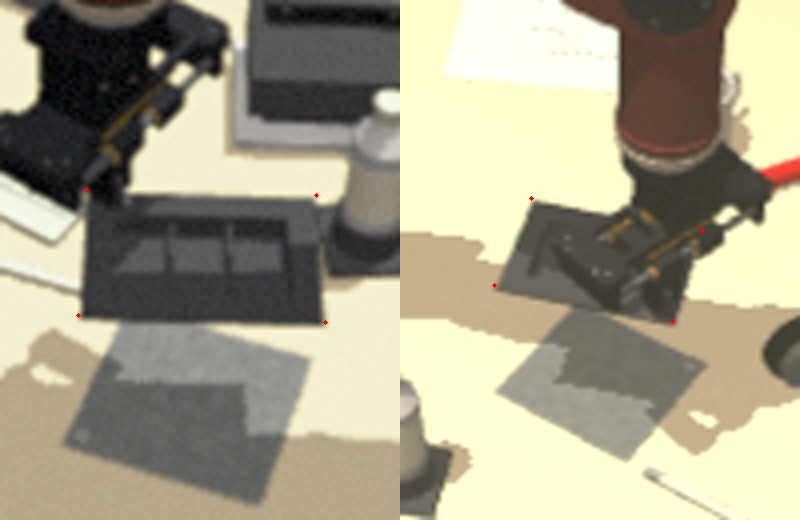

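The final picture shows the tray level over the mat. Its corners match the predicted outline to about 1 px, with the far corner at (323,324) against the dot at (325,322). I'll nudge it slightly, let it settle and hand in.

{"name": "move_arm", "arguments": {
  "moves": [
    [1, [1, 0, 1], 0],
    [1, [2, 0, 2], 0],
    [1, [2, 0, 2], 0],
    [1, [2, 0, 2], 0],
    [1, [2, 0, 2], 0],
    [1, [2, 0, 2], 0],
    [1, [2, 0, 2], 0],
    [1, [2, 0, 2], 0]
  ]
}}

```text
t: 42.82
position: [0.5733, 0.1271, 0.2155]
eef_rot: [0.985, -0.17, 0.0, -0.0]
ft_force: [0.3, 0.5, -1.2]
finger_gap: 0.112
grasp_force: 30.0
```

```bash
python3 -c "
from plant import ctrl
print(ctrl.finish_job())"
```

```text
the job is handed in; nothing more can be done
None
```

I handed the job in at 42.8 s, holding the tray by its tab, level and about 15 cm over the mat's middle; the cap was pressed and sprang back, but the final peel (tab about 28 mm up, far corner down) came only after a first pull lifted the tray nearly level and I had to press it back into the stack, and I also set the tray down on the mat and opened the fingers slightly to level and regrip it, either of which may count against the order asked.

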